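Line up three strips and squeeze them in a one-hand bar clamp

ROBOT

A 6-joint arm with a two-finger parallel gripper is mounted at the origin on a cart in front of the work surface, level with it; the furniture and walls round the work are solid. World frame = base frame: x ahead of the robot, y to its left, z up, the work surface at z = 0. Lengths are in mm, angles in rad, forces in N, time in s.
With the tool pointing down it reaches from about 350 to 975 mm from the base axis. Payload 7.1 kg.
Tool frame: the origin (TCP) lies on the front face of the gripper's body, between the roots of the fingers; the fingertips stand 80 mm ahead of it and the grasp point (between the pads) lies 61 mm ahead of it (env.tips_ahead is the distance from the TCP to the fingertips, in mm); z points along the fingers, y is the line along which they close (so a half turn about z gives the same grasp; the last joint's range is limited). The gripper opens to 88 mm and grips with 3 to 60 N. Pads are 20 mm wide; open, the fingers measure 115 mm over their backs; the gripper's body (75 mm by 178 mm) begins 61 mm behind the grasp point.
Start: joints at [1.246, 0.423, 1.63, -0, 1.089, -0.019], TCP at [188.128, 595.998, 302.675] pointing down, gripper open.
Joint ranges: [-3, 3], [-0.9, 2.11], [0.09, 2.58], [-1.31, 4.45], [0.11, 2.69], [-2.54, 2.54]. Speed limits (rad/s): [2.39, 2.39, 3.01, 3.14, 3.14, 3.14].

INTERFACE

Orientations are given as a unit quaternion [x, y, z, w].
In Python, from station import env, set_gripper, viewer, workorder gives the robot as it stands. Calls block until the motion is done:
- env.reach(position, orientation): joint-space move of the TCP to a pose.
- env.move_l(position, rot=None, rate=150, f_stop=None): straight line of the TCP; rot=None keeps the orientation; rate is the mean speed in mm/s. With f_stop (N) it stops when the force on the tool has changed by that much, and returns True; else False.
- env.move_joints(angles): joint-space move.
- set_gripper(opening): finger opening in mm; the grip force is fixed at half the most; returns when the fingers have stopped.
- env.hold(seconds).
- env.ik(position, orientation): joint angles nearest the present ones, or None.
- env.read_state(): the state.
- viewer.camera(name): name is "side" or "top" or "wrist"; returns the picture (384x512x3 uint8, blue, green, red); there is no depth.
- viewer.camera_params(name): a dict with "fx", "fy", "cx", "cy" (pixels), "pose" (4x4, takes a point from camera to world coordinates); the wrist camera has in their place "tool_from_camera" (4x4, takes a point from camera to tool coordinates, whose origin is the TCP and whose axes are the flange's). Camera axes: x right, y up, looking along -z (the intrinsics and any distortion apply to the point x, -y, -z); pixel columns grow to the right and rows downward; lengths in mm; the calibration is good to about 2 mm. A picture is of the moment at which its call begins: read the wrist's pose just before it. camera_params takes no time and is no camera call.
A pose or a line that the arm cannot do raises env.IKError and nothing moves.
- workorder.sign_off(): hands the job in; it is judged then, once.
The state is a dict: "time_s": time; "qpos": joint angles; "dq": joint speeds; "tau": joint torques, N m; "tool_pos": TCP position; "orientation": TCP orientation; "force": force on the tool from outside, world axes, zero at the start; "wrist_torque": the same for the moment, N m; "width": finger opening in mm; "grip_force": force on a finger pad.
Only numpy, scipy, OpenCV 4.12 (cv2) and the standard library are available. Lean on these libraries where they do the work, as an engineer would, in place of code of your own. Each camera call takes 0.05 s, during which the arm holds its last target. There are 200 camera calls.

TASK

Three short pine strips lie loosely between the jaws of the one-hand bar clamp that is screwed to the glue-up board: nudge each one along until its end sits square against the wooden batten beside the bar, so that all three are flush. Then pump the clamp's trigger towards its handle, letting it spring out between squeezes, until the far jaw has closed the row up without gaps and its soft rubber pad is pressed in a few millimetres, never squashed flat; move the jaw only by the trigger and leave the try square, tape measure and pencil where they lie. Finish still holding the trigger squeezed with the pressure on: do not let go.

Things in the scene. Friction and masses are not known exactly. Their poses are not given: they have to be found in the camera images.
- glue_board: Fixed grey-faced plywood board 295 (x) x 247 (y) x 12 mm. Origin: centre of its underside, z up. A bar clamp lies on it: the steel bar (18 mm wide, along x at y = +18.5 mm) runs from the black body (64 x 48 mm at x = -92 mm) to the far jaw at the +x end; jaws stand out to -y, handle and trigger to +y. Nothing on the board is higher than 49 mm over the bench.
- strip_a: Pine strip nearest the clamp's grip end, 34 (x) x 90 (y) x 18 mm, about 60 g, flat on the board, long side roughly along board y. Origin: centre of its underside. Starts with its end 7 to 24 mm short of the batten, turned up to 0.06 rad, gaps of 5 to 11 mm beside it.
- strip_b: The middle pine strip, otherwise as strip_a.
- strip_c: The pine strip nearest the far jaw, otherwise as strip_a.
- batten_face (a point): Middle of the face, towards the strips (board -y), of the wooden batten (150 x 12 mm, 10 mm high, along board x) screwed on between bar and strips; 9 mm above the board's top; axes as the board's. A flush strip touches it, its centre 45 mm from this plane in board -y. The far jaw passes over the batten.
- fixed_jaw_face (a point): Centre of the fixed jaw's rubber face (42 mm wide in y, 28 mm high), 9 mm above the board's top; the face looks to board +x.
- pad_face (a point): Centre of the face of the far jaw's soft grey pad (42 mm wide in y, 28 mm high), 17 mm above the board's top, looking to board -x. 139 to 152 mm from the fixed jaw's face at the start; the three strips take up 102 mm.
- handle_back (a point): Point on the back (board -x side) of the fixed palm handle, 17 mm above the board's top, where one finger may bear; board's edge is 20 mm behind it. The handle is 20 mm thick in x and 84 mm long in y, top 30 mm above the board's top. Free space behind it.
- trigger_front (a point): Point on the trigger's front (board +x side) where a finger pushes, facing handle_back's place, 17 mm above the board's top; moves with the trigger, which is 14 mm thick, 22 mm high (top 28 mm above the board's top) and clear for a finger 20 mm inward (to the bar) and 28 mm outward along y. Handle back to trigger front: 56 mm when out, 40 mm fully squeezed. Free space in front.
- clamp_trigger (a joint): Trigger: 0 = out (sprung), 0.17 rad = squeezed, which moves trigger_front 16 mm to board -x and takes 6 to 12 N there. A full squeeze pulls the bar in 5 to 7 mm; the bar stays (settles back under 2 mm if loaded) while the trigger springs out (0.3 s). On a tight row the trigger stops part way: 20 N on trigger_front presses the pad in 3 to 6 mm; pumping on with 40 N or more squashes it.
- clamp_bar (a joint): Travel of bar and far jaw towards the fixed jaw: 0 to 0.075 m, starts at 0 to 0.013 m. 4 N of drag; it does not run back.
- jaw_pad (a joint): How far the soft pad is pressed into the far jaw: 0 (free) to 0.010 m (squashed flat), 5 N per mm.
- try_square: Try square with wooden stock, 95 x 163 x 16 mm, lying behind the board near the lamp; leave it alone. Origin: centre of its underside.
- tape_measure: Yellow tape measure 37 x 95 mm, 64 mm high, standing behind the board under the lamp; leave it alone. Origin: centre of its underside.
- pencil: Pencil 7 x 142 mm lying beyond the far-jaw end of the board; leave it alone. Origin: centre of its underside.

How it is judged:
By the outcome, as a careful person would: the job done as asked, in the order asked, and still so for the second after the job is handed in, while the arm keeps its last pose, push and grip.
It also fails if it takes over 72 s, if anything falls off the work surface, if the arm or the gripper's body presses on something with over 40 N, if the wrist force passes 120 N, or if a joint passes its speed limit or range.

## Working session

There is one attempt and no reset: what is moved stays moved. The work goes in short steps, each a Python script; the robot and the scene stay as the last script left them, time stands still between calls to the robot, and variables do not carry over. Pictures are saved under pics/ and viewed, at most 10 in all, crops included, and the job is handed in when it is done.

```bash
ls; mkdir -p pics; python3 - <<'E'
from station import env,set_gripper,viewer,workorder
import cv2,numpy as np
for n in ("top","side"):
    im=viewer.camera(n); cv2.imwrite(f"pics/{n}0.png",im)
    p=viewer.camera_params(n); print(n,p)
print(viewer.camera_params("wrist")); print(env.read_state())
E
```

```text
pics
top {'fx': 396.6980105160219, 'fy': 396.6980105160219, 'cx': 256.98563914275434, 'cy': 190.1170239596363, 'pose': array([[-1.15301002e-02,  9.89556870e-01, -1.43681096e-01,
         4.70470763e+02],
       [-9.99883617e-01, -9.97425028e-03,  1.15441105e-02,
        -2.43856113e+02],
       [ 9.99044263e-03,  1.43797478e-01,  9.89556707e-01,
         9.27753625e+02],
       [ 0.00000000e+00,  0.00000000e+00,  0.00000000e+00,
         1.00000000e+00]])}
side {'fx': 410.7097080747612, 'fy': 410.7097080747612, 'cx': 256.3405926506548, 'cy': 194.91910150959146, 'pose': array([[ 9.89022510e-01,  7.59461487e-02, -1.26754316e-01,
         4.75955466e+02],
       [-1.47475200e-01,  4.53636046e-01, -8.78900110e-01,
        -9.87655040e+02],
       [-9.24875162e-03,  8.87945111e-01,  4.59856435e-01,
         4.46702732e+02],
       [ 0.00000000e+00,  0.00000000e+00,  0.00000000e+00,
         1.00000000e+00]])}
{'fx': 267.81686674700774, 'fy': 267.81686674700774, 'cx': 252.46653710536376, 'cy': 187.5568505363894, 'tool_from_camera': array([[ 2.76293278e-04,  9.58566866e-01,  2.84867489e-01,
[... 273 characters left out ...]
00e+00]])}
{'time_s': 0.1, 'qpos': array([ 1.24599441e+00,  4.23773190e-01,  1.63061462e+00, -3.82434593e-05,
        1.08859395e+00, -1.90188026e-02]), 'dq': array([-0.00091751,  0.00032585, -0.00214289,  0.00093537, -0.00156925,
       -0.00179794]), 'tau': array([-3.47326647e-06, -5.45612884e+01, -2.74325770e+01,  6.44641765e-02,
        1.87910063e-02,  1.69139849e-06]), 'tool_pos': array([188.01801422, 595.63448752, 301.97346533]), 'orientation': array([ 1.52287782e-01,  9.88335949e-01, -6.87215326e-04, -1.02128568e-04]), 'force': array([-0.00810595, -0.20130271, -0.03081876]), 'wrist_torque': array([ 0.0129598 , -0.00438574,  0.04082326]), 'grip_force': 0.0, 'width': 87.75717338376016}
```

View pics/top0.png

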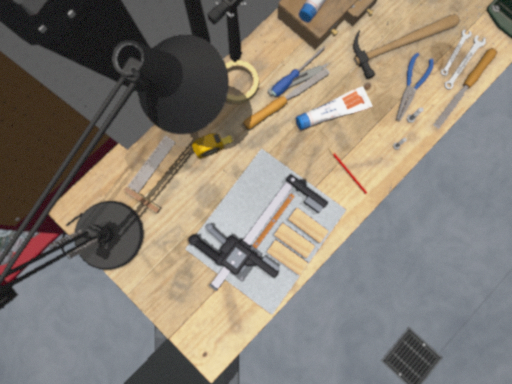

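View pics/side0.png

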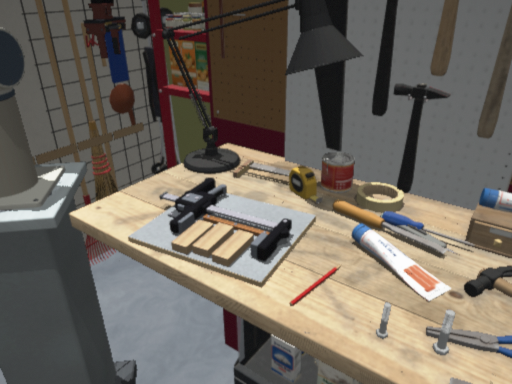

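The top view shows the board with its clamp at about (265,230): bar from (215,285) to (300,180), handle and trigger at (210,245), strips at (290,240). The lamp base at (108,235) and its arm lie between the robot's start pose and the board. I'll triangulate the lamp before sweeping.

```bash
cat > h.py <<'E'
import numpy as np,cv2
from scipy.spatial.transform import Rotation as R
from station import env,set_gripper,viewer,workorder
def cam(n,st=None):
    p=viewer.camera_params(n)
    if n=="wrist":
        T=np.eye(4);T[:3,:3]=R.from_quat(st["orientation"]).as_matrix();T[:3,3]=st["tool_pos"]
        return p,T@p["tool_from_camera"]
    return p,p["pose"]
def ray(c,u,v):
    p,T=c; d=T[:3,:3]@np.array([(u-p["cx"])/p["fx"],-(v-p["cy"])/p["fy"],-1]); return T[:3,3],d/np.linalg.norm(d)
def onplane(c,u,v,z):
    o,d=ray(c,u,v); return o+d*(z-o[2])/d[2]
def tri(c1,p1,c2,p2):
    o1,d1=ray(c1,*p1);o2,d2=ray(c2,*p2)
    s=np.linalg.lstsq(np.c_[d1,-d2],o2-o1,rcond=None)[0]
    a,b=o1+s[0]*d1,o2+s[1]*d2; return (a+b)/2,np.linalg.norm(a-b)
def proj(c,P):
    p,T=c; q=np.linalg.inv(T)@np.r_[P,1]; return p["cx"]+p["fx"]*q[0]/-q[2],p["cy"]-p["fy"]*q[1]/-q[2]
E
python3 - <<'E'
from h import *
t,s=cam("top"),cam("side")
print("lampbase",tri(t,(105,235),s,(210,160)))
print("elbow",tri(t,(3,293),s,(142,22)))
print("joint on base",tri(t,(104,235),s,(208,128)))
print("upper arm end/shade top",tri(t,(128,60),s,(300,0)),tri(t,(185,85),s,(325,50)))
for n,u in dict(board_l=(188,247),board_top=(264,151),board_r=(344,210),board_b=(272,311),barend=(215,285),corner=(45,215)).items(): print(n,onplane(t,*u,12))
im=cv2.imread("pics/top0.png")[140:320,170:360]
cv2.imwrite("pics/topz.png",cv2.resize(im,None,fx=3.15,fy=3.15,interpolation=cv2.INTER_CUBIC))
E
```

```text
lampbase (array([502.36031982,  98.14598552,   1.17170316]), np.float64(2.55002155757295))
elbow (array([387.51277133,  98.38461877, 364.32423732]), np.float64(50.87016900608903))
joint on base (array([500.190258  ,  61.06258727, 107.17469148]), np.float64(0.650604774996314))
upper arm end/shade top (array([713.10366429, -75.48008965, 417.48095639]), np.float64(22.123150697182098)) (array([ 736.82980268, -138.43982558,  320.76736407]), np.float64(12.448874139577384))
board_l [473.90286935 -95.65285218  12.        ]
board_top [ 696.83041639 -272.22214801   12.        ]
board_r [ 554.76941002 -455.96513045   12.        ]
board_b [ 330.14111928 -284.94428298   12.        ]
barend [ 388.47109598 -157.49270204   12.        ]
corner [550.53511535 233.57528476  12.        ]
```

View pics/topz.png

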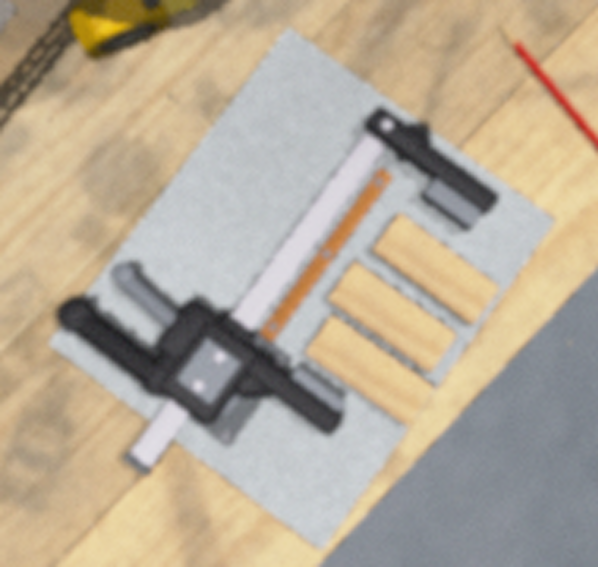

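The zoom shows the fixed jaw's grey face at (320,385), pad at (450,205), orange batten from (268,335) to (385,178), three strips at (370,370), (390,318) and (435,268), trigger tip (130,275), handle end (75,315). The lamp arm's elbow is near (390,100,365), so I'll fit the arm's geometry and swing over folded up.

```bash
python3 - <<'E'
from h import *
from scipy.optimize import least_squares
st=env.read_state(); down=st["orientation"]
D=[]
for r,z,p in [(500,250,0),(600,300,0),(700,200,0),(450,400,0),(600,300,-.5),(650,400,-1)]:
    a=1.246; q=R.from_rotvec(p*np.array([-np.sin(a),np.cos(a),0]))*R.from_quat(down)
    j=env.ik([r*np.cos(a),r*np.sin(a),z],q.as_quat())
    if j is not None: D.append((j,r,z))
    print(r,z,p,None if j is None else j.round(3))
def fk(x,j):
    r0,h,a2,a3,e,d=x; A=j[1];B=j[1]+j[2];C=B+j[4]
    return np.array([r0+a2*np.sin(A)+a3*np.sin(B)-e*np.cos(B)+d*np.sin(C), h+a2*np.cos(A)+a3*np.cos(B)+e*np.sin(B)+d*np.cos(C)])
s=least_squares(lambda x:np.concatenate([fk(x,j)-(r,z) for j,r,z in D]),[0,300,400,400,0,200])
print(s.x.round(1),s.cost)
for j in ([0,-.7,2.3,0,np.pi-1.6,0],[0,-.5,2.0,0,np.pi-1.5,0],[0,-.3,1.7,0,np.pi-1.4,0],[0,-.3,1.5,0,np.pi-1.2,0]): print(j,fk(s.x,np.array(j)))
E
```

```text
500 250 0 [ 1.222  0.316  1.943 -0.     0.884 -0.043]
600 300 0 [ 1.226  0.39   1.688 -0.     1.064 -0.039]
700 200 0 [ 1.229  0.646  1.51  -0.     0.987 -0.036]
450 400 0 [ 1.22   0.044  1.891 -0.     1.208 -0.045]
600 300 -0.5 [ 1.222  0.268  1.948  0.028  0.427 -0.066]
650 400 -1 None
[ 2.000e-01  3.126e+02  5.630e+02  4.849e+02 -7.750e+01  2.298e+02] 0.00028677299525971625
[0, -0.7, 2.3, 0, 1.541592653589793, 0] [119.8819545  421.82641084]
[0, -0.5, 2.0, 0, 1.6415926535897931, 0] [219.3977304  533.91966741]
[0, -0.3, 1.7, 0, 1.7415926535897932, 0] [324.78692594 626.74481984]
[0, -0.3, 1.5, 0, 1.9415926535897932, 0] [313.79702683 724.17179225]
```

```bash
cat >> h.py <<'E'
def down(phi): # tool pointing down, tool x heading phi
    x=np.array([np.cos(phi),np.sin(phi),0]);z=np.array([0,0,-1.]);return R.from_matrix(np.c_[x,np.cross(z,x),z]).as_quat()
def snap(name,n="wrist"):
    st=env.read_state();im=viewer.camera(n);cv2.imwrite(f"pics/{name}.png",im);return im,cam(n,st)
E
python3 - <<'E'
from h import *
import pickle
env.move_joints([1.246,-.5,2.0,0,np.pi-1.5,0])
env.move_joints([-.5,-.5,2.0,0,np.pi-1.5,0.1])
phi=np.deg2rad(51.6)
env.reach([470,-332,230],down(phi)); set_gripper(0)
im,c=snap("w1"); pickle.dump(c,open("c1.pkl","wb"))
st=env.read_state();print(st["time_s"],st["tool_pos"],st["width"],st["force"])
E
```

```text
6.9 [ 470.00344287 -332.0096845   230.0023925 ] 0.333441636365649 [1.15733061 0.16757116 0.48437708]
```

View pics/w1.png

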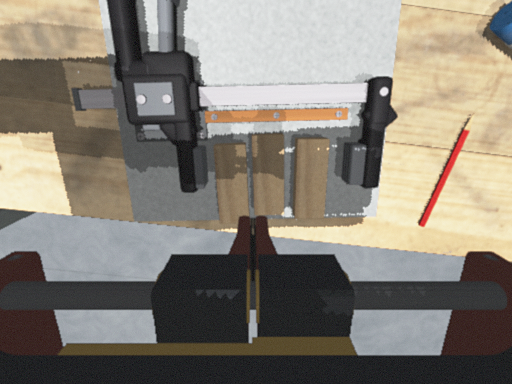

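The wrist view shows batten from (205,116) to (349,115), strips a, b and c at columns 217–247, 252–285 and 295–327 (rows 135–217), fixed jaw face at col 205, pad face at col 345. The trigger is the grey lever at (170,25), running off the top of the picture.

```bash
python3 - <<'E'
from h import *
import pickle
c=pickle.load(open("c1.pkl","rb")); im=cv2.imread("pics/w1.png"); hsv=cv2.cvtColor(im,cv2.COLOR_BGR2HSV)
def big(m,lo,hi):
    k=[x for x in cv2.findContours(m,cv2.RETR_EXTERNAL,cv2.CHAIN_APPROX_NONE)[0] if lo<cv2.contourArea(x)<hi]; return sorted(k,key=lambda x:x[:,0,0].mean())
for u in [(230,170),(268,160),(310,170),(249,175),(290,200),(215,200),(270,115)]: print(u,hsv[u[1],u[0]])
roi=np.zeros(im.shape[:2],np.uint8); roi[100:135,195:362]=255
m=cv2.inRange(hsv,(5,140,100),(20,255,255))&roi
k=max(cv2.findContours(m,cv2.RETR_EXTERNAL,cv2.CHAIN_APPROX_NONE)[0],key=cv2.contourArea)
def W(k,z): return np.array([onplane(c,*p,z)[:2] for p in k.reshape(-1,2).astype(float)])
r=cv2.minAreaRect(W(k,22).astype(np.float32)); print("batten",r)
roi[:]=0; roi[124:225,206:345]=255
m=cv2.inRange(hsv,(5,70,40),(25,255,255))&roi
m=cv2.morphologyEx(m,cv2.MORPH_OPEN,np.ones((3,3)))
for k in big(m,500,9999): print("strip",cv2.boundingRect(k),cv2.minAreaRect(W(k,30).astype(np.float32)))
roi=np.full(m.shape,255,np.uint8)
vis=im.copy(); vis[m>0]=(0,255,0); cv2.imwrite("pics/m1.png",cv2.resize(np.hstack([im,vis])[70:225].copy()[:, np.r_[90:400,602:912]],None,fx=1.29,fy=1.29))
for n,p,z in [("fixface",(205,165),30),("pad",(344,163),40),("bar l",(205,93),22),("bar r",(365,96),22)]: print(n,onplane(c,*p,z))
E
```

```text
(230, 170) [17 74 96]
(268, 160) [17 76 97]
(310, 170) [ 16  80 140]
(249, 175) [ 75  15 101]
(290, 200) [ 0  0 87]
(215, 200) [ 98   8 122]
(270, 115) [ 13 143 184]
batten ((562.7005615234375, -314.1047058105469), (10.051137924194336, 71.23350524902344), 51.617820739746094)
strip (211, 143, 38, 82) ((446.9693603515625, -318.2033996582031), (92.22936248779297, 42.297733306884766), 51.34267807006836)
strip (252, 134, 32, 81) ((487.2109069824219, -336.2195129394531), (89.50906372070312, 32.67607498168945), 53.48701858520508)
strip (293, 138, 52, 87) ((527.4034423828125, -378.572509765625), (97.96943664550781, 58.937339782714844), 52.36626052856445)
fixface [ 441.64231431 -285.0815312    30.        ]
pad [ 557.90527244 -371.80748525   40.        ]
bar l [ 488.87628227 -229.23494942   22.        ]
bar r [ 615.26560374 -333.05262866   22.        ]
```

View pics/m1.png

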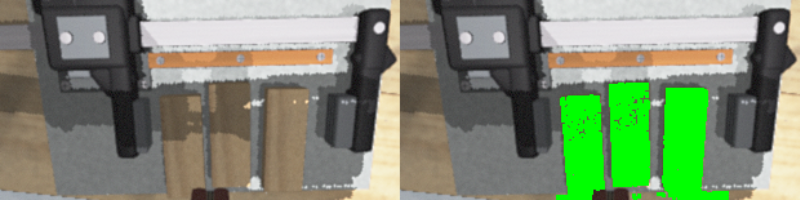

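```bash
cat >> h.py <<'E'
th=np.deg2rad(-38.4); ux=np.array([np.cos(th),np.sin(th),0]); uy=np.array([-np.sin(th),np.cos(th),0])
O=np.array([0,0,0.])
def B(p): d=np.asarray(p)-O; return np.array([d@ux,d@uy])
E
python3 - <<'E'
from h import *
import pickle
c=pickle.load(open("c1.pkl","rb"))
b=lambda p,z:B(onplane(c,*p,z)).round(1)
for n,p,z in [("bat l",(206,122.5),22),("bat r",(347,120.5),22),("a top",(231,144),30),("a bot",(231,217),30),("aL",(216,190),30),("aR",(247,190),30),
 ("b top",(268,134.5),30),("b bot",(268,214),30),("bL",(252,175),30),("bR",(284.5,175),30),("c top",(312,138),30),("c bot",(310,218),30),("cL",(295,180),30),("cR",(327,180),30),("fix",(205,165),40),("pad",(344,163),40)]: print(n,b(p,z))
E
```

```text
bat l [525.1  94.7]
bat r [673.1  96.8]
a top [551.5  73.3]
a bot [549.6  -9.1]
aL [533.9  22.9]
aR [568.   22.9]
b top [590.   83.1]
b bot [591.5  -5.4]
bL [573.5  39.9]
bR [608.6  39.9]
c top [635.8  79.5]
c bot [639.3 -10.3]
cL [620.2  34.3]
cR [655.   34.4]
fix [525.  53.]
pad [668.2  55.2]
```

```bash
cat >> h.py <<'E'
def P(x,y,z): return O+x*ux+y*uy+np.array([0,0,z])
E
python3 - <<'E'
from h import *
q=down(th+np.pi/2)
env.reach(P(551,-42,150),q)
env.move_l(P(551,-42,97),rate=120)
for x in (551,591,637.5):
    env.move_l(P(x,-42,97),rate=150)
    env.move_l(P(x,-18,97),rate=80)
    f=env.move_l(P(x,3,97),rate=25,f_stop=7)
    st=env.read_state();print(x,f,B(st["tool_pos"]).round(1),st["force"].round(1),st["time_s"])
    env.move_l(P(x,-42,97),rate=150)
env.move_l(P(591,-42,200),rate=200)
env.reach(P(560,0,260),q)
im,c=snap("w2")
import pickle; pickle.dump(c,open("c2.pkl","wb"))
E
```

```text
551 True [551.4  -5.5] [-0.3 -3.8  2.4] 9.2917
591 True [591.4  -4.6] [-1.7 -3.5  1.9] 11.1417
637.5 True [637.9  -3.5] [-1.7 -2.9  2. ] 13.0667
```

View pics/w2.png

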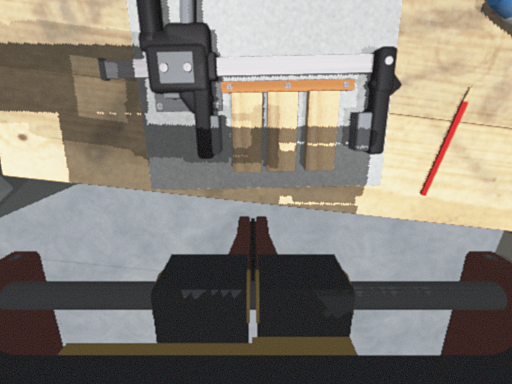

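All three strip ends now sit against the batten, at row 92 in this view. The stop positions put the board's yaw nearer -37.4°. Next I'll look at the handle and trigger.

```bash
python3 - <<'E'
from h import *
import pickle
env.reach(P(425,170,240),down(th))
im,c=snap("w3"); pickle.dump(c,open("c3.pkl","wb"))
st=env.read_state(); print(st["time_s"],st["qpos"].round(2),st["force"])
E
```

```text
16.4083 [-0.32  0.28  2.04 -0.    0.83  1.92] [-1.22728275 -0.19242724 -0.14016318]
```

View pics/w3.png

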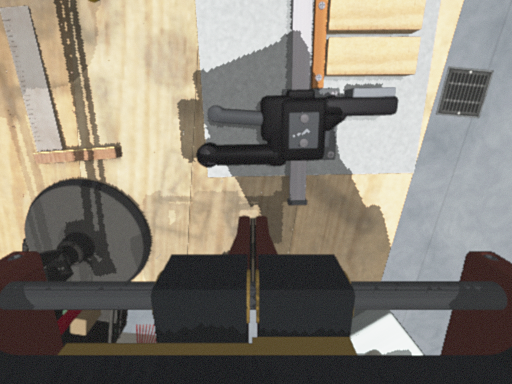

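The trigger is the grey lever from (210,113) to (262,120), with its front edge near row 108. The handle's back edge is near row 165, and the lamp base at (88,237) is well clear.

```bash
python3 - <<'E'
from h import *
import pickle
c=pickle.load(open("c3.pkl","rb")); im=cv2.imread("pics/w3.png"); g=cv2.cvtColor(im,cv2.COLOR_BGR2GRAY)
for u in (220,235,250): print(u,[(v,int(g[v,u])) for v in range(96,172,2)])
b=lambda p,z:B(onplane(c,*p,z)).round(1)
for n,p,z in [("tf220",(220,106),40),("tf235",(235,107.5),40),("tf250",(250,109),40),("tend",(208,114),38),("root",(262,110),40),("hb",(235,164),40),("hend",(197,155),38),("body l",(264,120),45),("body r",(330,120),45),("bodyfrontx",(296,98),45)]: print(n,b(p,z))
E
```

```text
220 [(96, 123), (98, 125), (100, 119), (102, 125), (104, 125), (106, 92), (108, 82), (110, 95), (112, 101), (114, 103), (116, 97), (118, 86), (120, 79), (122, 71), (124, 84), (126, 84), (128, 119), (130, 121), (132, 120), (134, 121), (136, 127), (138, 125), (140, 127), (142, 125), (144, 102), (146, 23), (148, 22), (150, 28), (152, 39), (154, 47), (156, 39), (158, 36), (160, 30), (162, 27), (164, 66), (166, 229), (168, 231), (170, 228)]
235 [(96, 124), (98, 121), (100, 127), (102, 127), (104, 123), (106, 123), (108, 117), (110, 72), (112, 88), (114, 98), (116, 97), (118, 94), (120, 83), (122, 74), (124, 84), (126, 94), (128, 126), (130, 124), (132, 119), (134, 119), (136, 121), (138, 119), (140, 121), (142, 126), (144, 85), (146, 28), (148, 39), (150, 35), (152, 45), (154, 49), (156, 42), (158, 32), (160, 33), (162, 28), (164, 44), (166, 114), (168, 121), (170, 119)]
250 [(96, 122), (98, 120), (100, 123), (102, 122), (104, 122), (106, 128), (108, 126), (110, 78), (112, 85), (114, 99), (116, 103), (118, 96), (120, 85), (122, 83), (124, 67), (126, 83), (128, 98), (130, 121), (132, 118), (134, 122), (136, 122), (138, 120), (140, 125), (142, 130), (144, 69), (146, 26), (148, 37), (150, 39), (152, 49), (154, 46), (156, 39), (158, 30), (160, 27), (162, 27), (164, 59), (166, 115), (168, 118), (170, 122)]
tf220 [504.7 201.7]
tf235 [503.3 186.7]
tf250 [501.8 171.6]
tend [496.9 214.4]
root [500.9 159.5]
hb [445.5 187.7]
hend [454.8 228.1]
body l [491.3 157.6]
body r [491.3  91.5]
bodyfrontx [512.2 126.5]
```

```bash
cat >> h.py <<'E'
def rep(tag):
    s=env.read_state(); print(tag,B(s["tool_pos"]).round(1),"Fx",round(s["force"]@ux,1),"Fy",round(s["force"]@uy,1),"t",round(s["time_s"],1)); return s
Y=187;Z=100
E
python3 - <<'E'
from h import *
q=down(th)
env.reach(P(532,Y,160),q); env.move_l(P(532,Y,Z),rate=120); rep("low")
f=env.move_l(P(505,Y,Z),rate=30,f_stop=3); rep(f"touch {f}")
for x in (506,502,499,497,496):
    f=env.move_l(P(x,Y,Z),rate=40,f_stop=18); rep(f"{x} {f}")
snap("w4")
E
```

```text
low [532.1 187.1] Fx 1.4 Fy 0.9 t 17.7
touch True [513.3 187.1] Fx 4.4 Fy -2.9 t 18.3
506 False [507.7 187.5] Fx 5.7 Fy 0.1 t 18.6
502 False [504.3 187.7] Fx 7.7 Fy 0.6 t 18.9
499 False [501.7 187.8] Fx 9.4 Fy 1.2 t 19.1
497 False [499.9 187.8] Fx 10.4 Fy 1.3 t 19.4
496 False [499.1 187.8] Fx 10.1 Fy 0.4 t 19.6
```

```bash
python3 - <<'E'
from h import *
for i in range(5):
    env.move_l(P(517,Y,Z),rate=90); env.hold(.2)
    f=env.move_l(P(492.5,Y,Z),rate=35,f_stop=16); rep(f"{i} {f}")
    if f: break
im,c=snap("w5")
im,c=snap("t5","top")
cv2.imwrite("pics/t5z.png",cv2.resize(im[150:300,180:340],None,fx=3.5,fy=3.5,interpolation=cv2.INTER_CUBIC))
E
```

```text
0 True [497.4 188. ] Fx 8.3 Fy -2.8 t 21.0
```

View pics/w5.png

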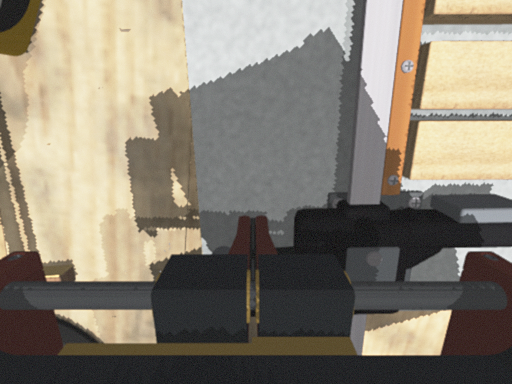

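The wrist view shows the strips still spaced, with about 497 mm being the trigger's full-squeeze stop. I'll keep pumping and break when it stops early.

```bash
python3 - <<'E'
from h import *
for i in range(7):
    env.move_l(P(517,Y,Z),rate=90); env.hold(.2)
    f=env.move_l(P(494.5,Y,Z),rate=35,f_stop=17); s=rep(f"{i} {f}")
    if B(s["tool_pos"])[0]>500: break
im,c=snap("w6")
im,c=snap("t6","top")
a=[cv2.resize(x[165:290,190:330],None,fx=2.8,fy=2.8,interpolation=cv2.INTER_CUBIC) for x in (cv2.imread("pics/t5.png"),im)]
cv2.imwrite("pics/t6z.png",np.hstack(a))
E
```

```text
0 False [497.4 187.9] Fx 10.1 Fy 0.7 t 22.4
1 False [497.4 187.9] Fx 10.6 Fy 1.2 t 23.8
2 False [497.4 187.9] Fx 10.3 Fy 1.2 t 25.2
3 False [497.5 187.8] Fx 10.1 Fy 1.4 t 26.6
4 False [497.5 187.9] Fx 10.7 Fy 0.9 t 28.0
5 False [497.5 187.9] Fx 11.1 Fy 1.8 t 29.4
6 True [504.7 187.9] Fx 9.1 Fy -4.8 t 30.5
```

View pics/t6z.png

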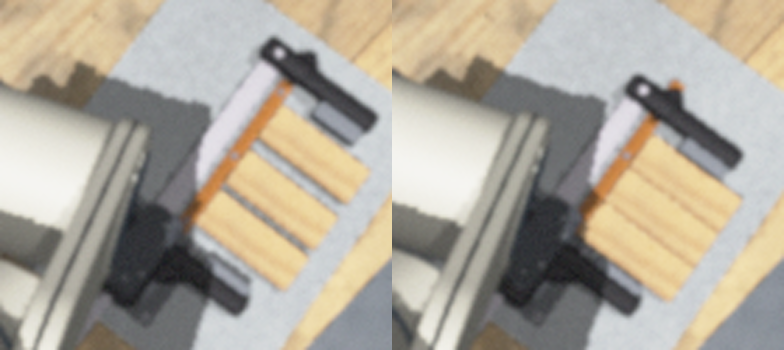

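The right panel shows the row closed up with the pad against strip c. The early stop at 504.7 confirms it is tight, so I'll raise the steady push gently towards about 20 N.

```bash
python3 - <<'E'
from h import *
s=env.read_state(); x=B(s["tool_pos"])[0]
for i in range(12):
    x-=.8
    f=env.move_l(P(x,Y,Z),rate=8,f_stop=14); env.hold(.15); s=rep(f"{x:.1f} {f}")
    if s["force"]@ux>19.5: break
env.hold(.5); rep("end")
im,c=snap("t7","top"); snap("s7","side")
a=[cv2.resize(v[165:290,190:330],None,fx=2.8,fy=2.8,interpolation=cv2.INTER_CUBIC) for v in (cv2.imread("pics/t6.png"),im)]
cv2.imwrite("pics/t7z.png",np.hstack(a))
E
```

```text
504.4 False [506.4 187.6] Fx 6.2 Fy 0.6 t 31.1
503.6 False [505.8 187.7] Fx 6.8 Fy 1.3 t 31.5
502.8 False [505.3 187.7] Fx 9.7 Fy 1.2 t 31.9
502.0 False [504.8 187.7] Fx 8.9 Fy 0.0 t 32.3
501.2 False [504.3 187.8] Fx 10.0 Fy 0.6 t 32.7
500.4 False [503.8 187.8] Fx 11.8 Fy 0.7 t 33.1
499.6 False [503.2 187.9] Fx 12.5 Fy 0.2 t 33.5
498.8 False [502.7 187.9] Fx 14.0 Fy -0.4 t 33.9
498.0 False [502.1 187.9] Fx 13.7 Fy -1.3 t 34.3
497.2 False [501.6 188. ] Fx 14.3 Fy -0.9 t 34.7
496.4 False [500.9 188. ] Fx 15.5 Fy -0.4 t 35.1
495.6 False [500.3 188. ] Fx 16.3 Fy -0.8 t 35.5
end [500.3 188. ] Fx 15.2 Fy -1.1 t 36.0
```

View pics/t7z.png

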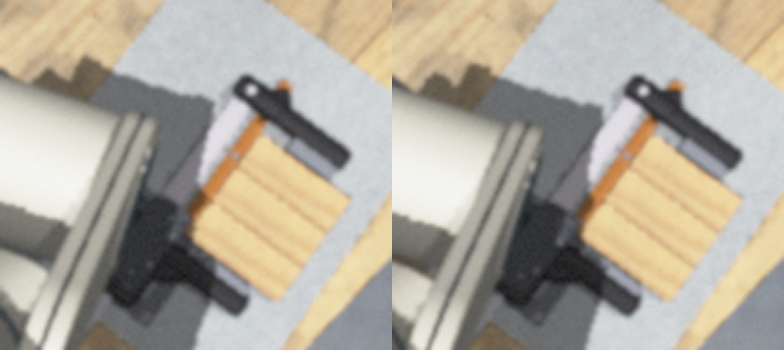

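The left and right panels look the same: row tight, no gaps, jaw and pad square on strip c. The net force suggests only about 2.5 mm of pad compression and the stroke is nearly used up, so I'll release once and squeeze again to a steady 20 N or so.

```bash
python3 - <<'E'
from h import *
env.move_l(P(517,Y,Z),rate=60); env.hold(.35); r=rep("out"); b0=r["force"]@ux
env.move_l(P(508,Y,Z),rate=20,f_stop=14); rep("in")
x=B(env.read_state()["tool_pos"])[0]
x=min(x,508)
for i in range(22):
    x-=.8
    f=env.move_l(P(x,Y,Z),rate=10,f_stop=14); env.hold(.1); s=rep(f"{x:.1f}")
    if s["force"]@ux-b0>19: break
env.hold(.6); rep("end")
E
```

```text
out [516.7 187. ] Fx 0.1 Fy -0.2 t 36.9
in [510.1 187.3] Fx 9.0 Fy -0.8 t 37.5
507.2 [509.6 187.4] Fx 9.5 Fy -1.0 t 37.9
506.4 [509.1 187.4] Fx 9.8 Fy -0.4 t 38.2
505.6 [508.5 187.5] Fx 10.1 Fy -1.9 t 38.6
504.8 [507.9 187.6] Fx 11.5 Fy -0.9 t 38.9
504.0 [507.3 187.6] Fx 12.5 Fy -0.8 t 39.3
503.2 [506.8 187.7] Fx 12.7 Fy 0.1 t 39.6
502.4 [506.2 187.7] Fx 12.9 Fy -0.1 t 40.0
501.6 [505.5 187.8] Fx 13.6 Fy -0.7 t 40.3
500.8 [505.  187.8] Fx 14.4 Fy -1.7 t 40.7
500.0 [504.4 187.8] Fx 14.5 Fy -1.4 t 41.0
499.2 [503.8 187.9] Fx 15.6 Fy -0.8 t 41.4
498.4 [503.1 187.9] Fx 15.8 Fy -1.2 t 41.7
497.6 [502.5 188. ] Fx 16.8 Fy -1.0 t 42.1
496.8 [501.9 188. ] Fx 17.8 Fy -1.4 t 42.4
496.0 [501.4 188. ] Fx 19.1 Fy -0.4 t 42.8
495.2 [500.7 188.1] Fx 18.0 Fy -1.2 t 43.1
494.4 [500.1 188.1] Fx 18.8 Fy -1.8 t 43.5
493.6 [499.5 188.1] Fx 18.9 Fy -2.0 t 43.8
492.8 [498.9 188.2] Fx 19.3 Fy -0.5 t 44.2
end [498.9 188.2] Fx 20.2 Fy -1.8 t 44.8
```

```bash
python3 -c "
from h import *
rep('final'); print(workorder.sign_off())"
```

```text
final [498.9 188.2] Fx 20.2 Fy -1.8 t 44.8
the job is handed in; nothing more can be done
None
```

I handed the job in at 44.8 s: all three strips are flush against the batten, the row is closed without gaps, and the arm is still holding the trigger squeezed at about 20 N, which by your figures presses the pad in 3 to 6 mm; I didn't measure the pad directly, and my last picture check was before the final squeeze.

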